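# Level the tilting table with its capstan screw prop

### The arm

A 7-joint arm with a two-finger parallel gripper is mounted at the origin on a cart in front of the work surface, level with it; the furniture and walls round the work are solid. World frame = base frame: x ahead of the robot, y to its left, z up, the work surface at z = 0. Lengths are in m, angles in rad, forces in N, time in s.
With the tool pointing down it reaches from about 0.4 to 0.9 m from the base axis. Payload 5.6 kg.
Tool frame: the origin (TCP) lies at the very end of the fingers, on their centre line; the grasp point (between the pads) lies 19 mm behind it; z points along the fingers, y is the line along which they close (so a half turn about z gives the same grasp; the last joint's range is limited). The gripper opens to 92 mm and grips with 3 to 60 N. Pads are 20 mm wide; open, the fingers measure 128 mm over their backs; the gripper's body (75 mm by 189 mm) begins 69 mm behind the grasp point.
Start: joints at [-1.312, 0.468, -0.012, 1.603, 0.006, 1.071, -0.056], TCP at [0.193, 0.621, 0.215] pointing down, gripper open.
Joint ranges: [-2.53, 2.53], [-0.31, 2.02], [-1.57, 1.55], [0.28, 2.44], [-1.29, 4.43], [0.15, 1.84], [-2.92, 2.92]. Speed limits (rad/s): [2.57, 2.57, 3.14, 3.14, 3.14, 3.14, 3.14].

### API

Orientations are given as a rotation vector (axis times angle).
In Python, from rig import robot, optics, models gives the robot as it stands.
- The arm moves only by the tool arm_command, never from a script. Its argument "increments" is a list of rows, each an object of numbers: "dx", "dy", "dz": the shift along the world's x, y, z in mm; "yaw": the turn about the world's z in rad; "gripper": the opening, from -1 (shut) to 1 (fully open), so that 0 is half open. In form: [{"dx": .., "dy": .., "dz": .., "yaw": .., "gripper": ..}, ...]. A call has 1 to 10 rows; each row is the pose to reach, as a shift and turn from the pose commanded when the call began; what a row does not reach only later rows make up. A row lasts 1/8 s, in which the tool goes at most 62.5 mm and 10.7 degrees, less where a joint would pass 70% of its speed; a pose out of reach is approached as far as the arm can. A call with a gripper value outside its range is refused whole. The fingers move at their own pace and stop on an object; the grip force is fixed at half the most. Time passes only in rows, so rows that repeat a pose let the fingers close. It gives the time, the measured TCP pose, the force, the opening and the grip force at its end, in the units of the state.
- robot.sense(): the state, without advancing time (a new reading comes with each control period).
- optics.read_camera(name): name is "scene" or "top" or "wrist"; returns (picture, depth): 400x640x3 uint8, blue, green, red; 400x640 float32, m along the optical axis (not along the pixel's ray), 0 where there is no reading.
- optics.calibration(name): a dict with "fx", "fy", "cx", "cy" (pixels), "D" ([k1, k2, p1, p2, k3] as OpenCV has them; the pictures are not rectified), "R" (3x3) and "t" (3): a world point X has camera coordinates R X + t. Camera axes: x right, y down, z forward; pixel columns grow to the right and rows downward; lengths in m; the calibration is good to about 2 mm. A picture is of the moment at which its call begins: read the wrist's pose just before it. calibration takes no time and is no camera call; for the wrist camera it gives the pose at the moment of the call.
- robot.hand_in(): hands the job in; it is judged then, once.
Trained networks look in the newest picture that a camera, given by its name, has taken for a name from the list of things; names that differ only in an ending like _2 or _b are one class to them, and where a whole thing is asked for, a point or a joint stands for the part that bears it (a point fixed in the world has none). Each returns a list of dicts, best first, with "conf" (0 to 1); they miss things now and then, are a little off and sometimes report something else, mostly with a low value. They report only what shows in the picture. A call takes as long as a camera call.
- models.spot_in(camera, thing): "xy" ([column, row] in pixels, amid what is visible of it).
- models.outline_of(camera, thing): "mask" (400x640 bool, what is visible of it) and "xy" ([column, row] in pixels, amid what is visible of it).
- models.mark_of(camera, thing): "xy" ([column, row] in pixels: a listed point, or the origin of a listed thing).
The state is a dict: "time": time; "joint_pos": joint angles; "qd": joint speeds; "joint_efforts": joint torques, N m; "position": TCP position; "orientation": TCP orientation; "contact_force": force on the tool from outside, world axes, zero at the start; "torque": the same for the moment, N m; "gripper_width": finger opening in m; "grip_force": force on a finger pad.
Only numpy, scipy, OpenCV 4.12 (cv2) and the standard library are available. Lean on these libraries where they do the work, as an engineer would, in place of code of your own. Each camera call takes 0.05 s, during which the arm holds its last target. There are 200 camera calls.

### The job

The small tilting table sags at the end that stands on the screw prop. Take the steel bar from its rest and use it as a lever in the holes round the prop's collar, moving it on to the next hole whenever the guard posts stop it, until the table is level. Then lay the bar back in its rest; turn the collar only with the bar, do not force the table or the collar by hand, and leave the other things on the bench alone.

Things in the scene. Friction and masses are not known exactly. Their poses are not given: they have to be found in the camera images.
- tilt_stand: Fixed aluminium stand (base 120 x 260 x 10 mm) with screw prop and table. Origin on the prop's vertical axis, at the worktop; z up; -x is the prop's open front, roughly toward the robot; -y leads to the table's hinge, 160 mm away. Four 12 mm guard posts, 78 mm high, stand 52 mm from the axis at 62 and 118 degrees either side of -x, so a bar in a hole swings only 48 degrees either side of -x.
- collar (a joint): Steel capstan collar round the prop, 76 mm diameter, 30 mm high, faces 46 and 76 mm above the worktop; turns about the vertical axis at constant height and stays where left (friction 0.12 N m). Value in rad grows clockwise seen from above, which raises the table end 7.5 mm per rad; 0 = table level, starts at -2.2 to -1.7. At 0, two of its six holes point 30 degrees either side of the stand's -x.
- collar_mid (a point): Centre of the collar, on its axis at the height of the holes (61 mm above the worktop).
- hole_1 (a point): Middle of the mouth of one of the collar's six radial holes (every 60 degrees, turning with the collar), 38 mm from the axis, 61 mm above the worktop. Each hole is 15 mm square, 23 mm deep, its mouth widened by a 3 mm chamfer.
- tilt_table (a joint): Tilting table: aluminium plate 100 x 225 x 8 mm with dark grooves, lying over the prop, hinged about the stand's x axis 160 mm from the prop. Rad: 0 level, negative when the end on the prop is low; 0.047 per rad of the collar. Level, its top is 106.5 mm above the worktop; its front edge is 30 mm in front of the prop's axis.
- table_near (a point): On the table's top, above the prop, 20 mm behind its axis (level: 106.5 mm above the worktop).
- table_hinge (a point): On the table's top, above the hinge, 160 mm from point table_near; level when both are equally high.
- bar_mid (a point): Centre of the loose steel bar: 12 x 12 x 200 mm, square section, 0.2 kg, both ends alike (last 2.5 mm stepped down to 9 mm), grooved grip zone in the middle. x along the bar; z up as it lies.
- rest_mid (a point): Bar rest fixed to the worktop: base 150 x 50 x 4 mm and two black V-shaped forks 55 mm to either side of the middle, about 41 mm high, in which the bar lies level, along the rest's x axis. This point is where the bar's centre lies when in the rest: 30 mm above the worktop, middle of the rest.
- oil_bottle: The oil bottle: loose on the worktop, to be left alone. 43 mm diameter, 118 mm high, origin under its centre.
- bearing_block: The bearing block: loose on the worktop, to be left alone. 20 x 54 x 34 mm, origin under its centre.
- t_handle_key: The t-handle key: loose on the worktop, to be left alone. 146 x 85 x 18 mm, lying flat, origin under its centre.
- pliers: The pliers: loose on the worktop, to be left alone. 62 x 159 x 15 mm, lying flat, origin under its centre.

How it is judged:
By the outcome, as a careful person would: the job done as asked, in the order asked, and still so for the second after the job is handed in, with the robot touching nothing.
It also fails if it takes over 62 s, if anything falls off the work surface, if the arm or the gripper's body presses on something with over 40 N, if the wrist force passes 120 N, or if a joint passes its speed limit or range.

## Working session

There is one attempt and no reset: what is moved stays moved. The work goes in short steps, Python scripts to look and compute and a tool call to move; the robot and the scene stay as the last step left them, time stands still between calls to the robot, and variables do not carry over. Pictures are saved under pics/ and viewed, at most 10 in all, crops included, and the job is handed in when it is done.

Besides the shell and the picture viewer there is one more tool, called after "Request:" by a JSON object that holds its "method" and its "body", one argument or row to a line. arm_command: Moves the arm, as the interface text tells. Its arguments: {"type":"object","properties":{"increments":{"type":"array"}},"required":["increments"]}

```bash
ls; mkdir -p pics; cat > h.py <<'E'
import numpy as np, cv2
from rig import robot, optics, models
def ray(cam,xy,cal=None):
    c=cal or optics.calibration(cam)
    K=np.array([[c['fx'],0,c['cx']],[0,c['fy'],c['cy']],[0,0,1]])
    u=cv2.undistortPoints(np.array([[xy]],float),K,np.array(c['D'],float))[0,0]
    R=np.array(c['R']);t=np.array(c['t'])
    return -R.T@t, R.T@np.array([u[0],u[1],1.])
def at_z(cam,xy,z,cal=None):
    o,d=ray(cam,xy,cal); return o+d*(z-o[2])/d[2]
def at_d(cam,xy,depth,cal=None):
    o,d=ray(cam,xy,cal); return o+d*depth
def proj(cam,X,cal=None):
    c=cal or optics.calibration(cam)
    K=np.array([[c['fx'],0,c['cx']],[0,c['fy'],c['cy']],[0,0,1]])
    return cv2.projectPoints(np.array(X,float).reshape(-1,3),cv2.Rodrigues(np.array(c['R'],float))[0],np.array(c['t'],float),K,np.array(c['D'],float))[0][:,0]
E
python3 - <<'E'
from h import *
np.set_printoptions(precision=4,suppress=True)
s=robot.sense();print(s['time'],s['position'],s['orientation'],s['gripper_width'])
for cam in ['top','scene']:
    p,d=optics.read_camera(cam); cv2.imwrite(f'pics/{cam}0.png',p)
    np.save(f'pics/{cam}d.npy',d)
    c=optics.calibration(cam); print(cam,-np.array(c['R']).T@c['t'],np.array(c['R'])[2])
    for n,z in [('tilt_stand',0),('collar_mid',.061),('hole_1',.061),('table_near',.095),('table_hinge',.1065),('bar_mid',.03),('rest_mid',.03),('oil_bottle',0),('bearing_block',0),('t_handle_key',0),('pliers',0)]:
        for r in models.mark_of(cam,n)[:3]:
            print(n,round(r['conf'],2),np.round(r['xy']),at_z(cam,r['xy'],z))
print(robot.sense()['time'])
E
```

```text
pics
0.0 [0.1931 0.62   0.2136] [-0.4723 -3.1058  0.0028] 0.09181334973453327
top [ 0.3856 -0.0198  1.0034] [ 0.1609  0.0064 -0.987 ]
tilt_stand 0.84 [292. 177.] [0.6225 0.0501 0.    ]
collar_mid 0.65 [289. 174.] [0.6164 0.0547 0.061 ]
hole_1 0.56 [302. 181.] [0.5976 0.0204 0.061 ]
hole_1 0.23 [287. 178.] [0.6059 0.0591 0.061 ]
table_near 0.66 [287. 165.] [0.6307 0.0564 0.095 ]
table_hinge 0.85 [353. 170.] [ 0.6149 -0.1057  0.1065]
bar_mid 0.93 [206. 240.] [0.4459 0.2666 0.03  ]
bar_mid 0.63 [354. 168.] [ 0.6405 -0.1166  0.03  ]
rest_mid 0.93 [206. 240.] [0.4472 0.2669 0.03  ]
oil_bottle 0.71 [380. 154.] [ 0.6878 -0.1899  0.    ]
oil_bottle 0.27 [290. 176.] [0.6244 0.0564 0.    ]
bearing_block 0.7 [413. 152.] [ 0.6964 -0.2825  0.    ]
t_handle_key 0.65 [333. 258.] [ 0.4039 -0.0608  0.    ]
pliers 0.92 [398. 259.] [ 0.4031 -0.2336  0.    ]
scene [ 0.0314 -0.7452  0.7825] [ 0.4555  0.658  -0.5997]
tilt_stand 0.89 [328. 216.] [0.6118 0.0462 0.    ]
hole_1 0.43 [332. 204.] [0.6039 0.0178 0.061 ]
table_near 0.87 [335. 179.] [0.6482 0.068  0.095 ]
table_hinge 0.83 [366. 211.] [ 0.6224 -0.0962  0.1065]
table_hinge 0.4 [405. 250.] [ 0.6058 -0.2545  0.1065]
bar_mid 0.67 [234. 186.] [0.4375 0.2725 0.03  ]
rest_mid 0.55 [238. 188.] [0.4424 0.2574 0.03  ]
rest_mid 0.19 [324. 316.] [ 0.3904 -0.2565  0.03  ]
oil_bottle 0.56 [407. 254.] [ 0.6917 -0.1901  0.    ]
bearing_block 0.7 [237. 185.] [0.4652 0.317  0.    ]
bearing_block 0.62 [434. 278.] [ 0.6888 -0.2892  0.    ]
t_handle_key 0.67 [282. 269.] [ 0.4008 -0.063   0.    ]
t_handle_key 0.17 [330. 195.] [0.6706 0.122  0.    ]
pliers 0.94 [321. 316.] [ 0.3984 -0.2339  0.    ]
1.2
```

```bash
python3 - <<'E'
import cv2,numpy as np
a=cv2.imread('pics/top0.png')[110:290,150:450];a=cv2.resize(a,None,fx=2.6,fy=2.6,interpolation=cv2.INTER_CUBIC); cv2.imwrite('pics/t1.png',a)
b=cv2.imread('pics/scene0.png')[140:320,200:460];b=cv2.resize(b,None,fx=3,fy=3,interpolation=cv2.INTER_CUBIC); cv2.imwrite('pics/s1.png',b)
E
```

```text
(no output)
```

View pics/t1.png

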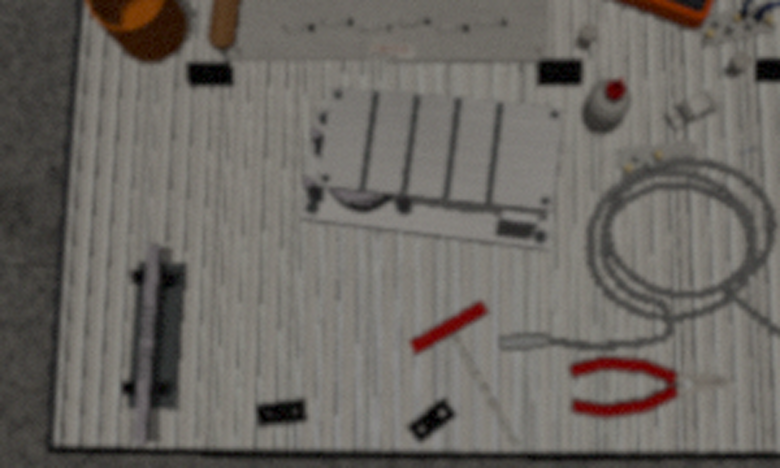

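View pics/s1.png

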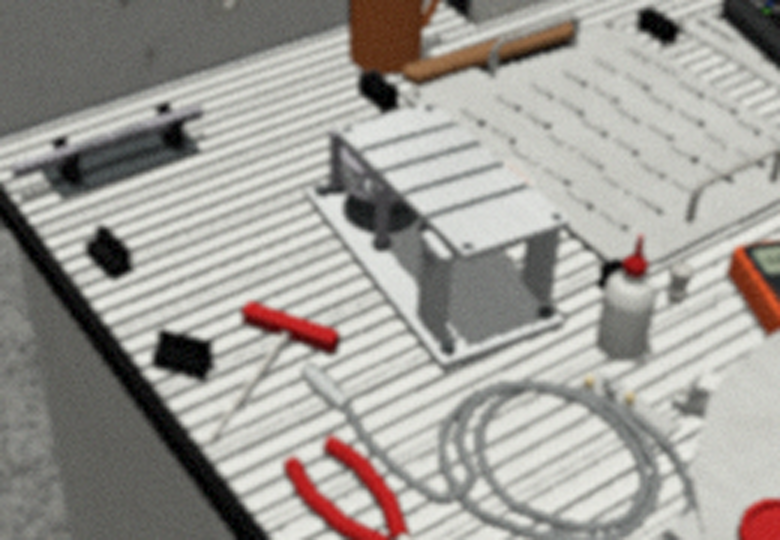

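The top picture shows the bar in its rest at about full-frame pixel (206,240), and the stand at (290,175) with the collar peeking out from under the table's front edge. The scene picture agrees, and the t-handle key and pliers lie well forward and to the right of the stand.

```bash
python3 - <<'E'
from h import *
np.set_printoptions(precision=4,suppress=True)
s=robot.sense();c=optics.calibration('wrist');R=np.array(c['R'])
print(c['fx'],c['cx'],c['cy'],'cam pos',-R.T@c['t'],'axes in world\n',R)
optics.read_camera('top')
for n,z in [('bar_mid',.036),('tilt_stand',0.005),('tilt_table',.1)]:
    r=models.outline_of('top',n)[0]; m=r['mask']; v,u=np.nonzero(m)
    P=np.array([at_z('top',(a,b),z) for a,b in zip(u,v)])[:,:2]
    rect=cv2.minAreaRect(P.astype(np.float32)*1000); print(n,r['conf'],m.sum(),rect, cv2.boxPoints(rect).round(0).tolist())
E
```

```text
289.7591395894809 317.28230028190893 198.34196683491626 cam pos [0.1215 0.6441 0.3847] axes in world
 [[ 0.2974  0.9547 -0.0006]
 [ 0.92   -0.2864  0.2675]
 [ 0.2552 -0.0801 -0.9636]]
bar_mid 0.81 452 ((442.40643310546875, 265.7489013671875), (18.626937866210938, 195.36463928222656), 89.59107208251953) [[345.0, 257.0], [540.0, 256.0], [540.0, 274.0], [345.0, 276.0]]Traceback (most recent call last):
  File "<stdin>", line 8, in <module>
  File "h.py", line 10, in at_z
    o,d=ray(cam,xy,cal); return o+d*(z-o[2])/d[2]
        ~~~^^^^^^^^^^^^
  File "h.py", line 4, in ray
    c=cal or optics.calibration(cam)
             ~~~~~~~~~~~~~~~~~~^^^^^
ValueError: time passes only in moves, steps and waits
```

Request:
{"method": "arm_command", "body": {
  "increments": [
    {"dx": 62,"dy": -89,"dz": 0,"yaw": 0.08,"gripper": 1},
    {"dx": 125,"dy": -178,"dz": 0,"yaw": 0.15,"gripper": 1},
    {"dx": 187,"dy": -266,"dz": 0,"yaw": 0.23,"gripper": 1},
    {"dx": 249,"dy": -354,"dz": -10,"yaw": 0.302,"gripper": 0.2},
    {"dx": 249,"dy": -354,"dz": -10,"yaw": 0.302,"gripper": 0.2},
    {"dx": 249,"dy": -354,"dz": -10,"yaw": 0.302,"gripper": 0.2},
    {"dx": 249,"dy": -354,"dz": -10,"yaw": 0.302,"gripper": 0.2},
    {"dx": 249,"dy": -354,"dz": -10,"yaw": 0.302,"gripper": 0.2},
    {"dx": 249,"dy": -354,"dz": -10,"yaw": 0.302,"gripper": 0.2},
    {"dx": 249,"dy": -354,"dz": -10,"yaw": 0.302,"gripper": 0.2}
  ]
}}

```text
time: 2.6
position: [0.4413, 0.2682, 0.2046]
orientation: [0.005, -3.141, -0.001]
contact_force: [0.3, 0.6, -1.5]
gripper_width: 0.0551
grip_force: 0.0
```

```bash
cat >> h.py <<'E'
def tool():
    s=robot.sense(); R=cv2.Rodrigues(np.array(s['orientation'],float))[0]
    return s,np.array(s['position']),np.degrees(np.arctan2(-R[1,0],-R[0,0]))  # heading of -tool x
def maskpts(cam,n,z,cal):
    r=models.outline_of(cam,n)[0]; v,u=np.nonzero(r['mask'])
    return r['conf'],np.array([at_z(cam,(a,b),z,cal) for a,b in zip(u,v)])[:,:2]
np.set_printoptions(precision=4,suppress=True)
E
python3 - <<'E'
from h import *
s,p,h=tool();print(s['time'],p,h,s['gripper_width'],s['contact_force'],s['joint_pos'])
cal=optics.calibration('wrist');im,d=optics.read_camera('wrist');cv2.imwrite('pics/w1.png',im)
for n,z in [('bar_mid',.03),('rest_mid',.03)]:
    for r in models.mark_of('wrist',n)[:2]: print(n,r['conf'],r['xy'],at_z('wrist',r['xy'],z,cal),d[int(r['xy'][1]),int(r['xy'][0])])
c,P=maskpts('wrist','bar_mid',.036,cal)
rect=cv2.minAreaRect(P.astype(np.float32)*1000);print(c,len(P),rect)
print(cv2.fitLine(P.astype(np.float32)*1000,cv2.DIST_L2,0,.01,.01).ravel())
E
```

```text
2.6 [0.4413 0.2682 0.2046] 0.17550514743261808 0.05511157302932638 [ 0.281   0.5762 -1.484 ] [-0.6899  0.2523  0.0926  1.9429 -0.0292  0.9476  0.9908]
bar_mid 0.79 [317.4, 186.5] [0.4468 0.2693 0.03  ] 0.34645757
rest_mid 0.63 [316.6, 190.6] [0.4519 0.2683 0.03  ] 0.34813675
0.56 1622 ((443.50390625, 268.73138427734375), (12.13791275024414, 198.56121826171875), 88.53385162353516)
[  0.9997  -0.0253 436.221  268.9297]
```

Request:
{"method": "arm_command", "body": {
  "increments": [
    {"dx": 2,"dy": 0.5,"dz": -60,"yaw": -0.028,"gripper": 0.2},
    {"dx": 2,"dy": 0.5,"dz": -120,"yaw": -0.028,"gripper": 0.2},
    {"dx": 2,"dy": 0.5,"dz": -165,"yaw": -0.028,"gripper": 0.2},
    {"dx": 2,"dy": 0.5,"dz": -185,"yaw": -0.028,"gripper": 0.2},
    {"dx": 2,"dy": 0.5,"dz": -193,"yaw": -0.028,"gripper": 0.2},
    {"dx": 2,"dy": 0.5,"dz": -193,"yaw": -0.028,"gripper": 0.2},
    {"dx": 2,"dy": 0.5,"dz": -193,"yaw": -0.028,"gripper": -1},
    {"dx": 2,"dy": 0.5,"dz": -193,"yaw": -0.028,"gripper": -1},
    {"dx": 2,"dy": 0.5,"dz": -193,"yaw": -0.028,"gripper": -1},
    {"dx": 2,"dy": 0.5,"dz": -193,"yaw": -0.028,"gripper": -1}
  ]
}}

```text
time: 4.05
position: [0.4444, 0.2672, 0.0119]
orientation: [0.044, 3.141, 0.001]
contact_force: [-1.3, -0.9, -0.3]
gripper_width: 0.0174
grip_force: 0.0
```

Request:
{"method": "arm_command", "body": {
  "increments": [
    {"gripper": -1},
    {"gripper": -1},
    {"gripper": -1},
    {"gripper": -1}
  ]
}}

```text
schema error: expected keys dx, dy, dz, yaw, gripper
```

Request:
{"method": "arm_command", "body": {
  "increments": [
    {"dx": 0,"dy": 0,"dz": 0,"yaw": 0,"gripper": -1},
    {"dx": 0,"dy": 0,"dz": 0,"yaw": 0,"gripper": -1},
    {"dx": 0,"dy": 0,"dz": 0,"yaw": 0,"gripper": -1}
  ]
}}

```text
time: 4.42
position: [0.4444, 0.2672, 0.0118]
orientation: [0.044, 3.141, 0.0]
contact_force: [-0.7, 0.1, 4.1]
gripper_width: 0.0115
grip_force: 30.0
```

Request:
{"method": "arm_command", "body": {
  "increments": [
    {"dx": 0,"dy": 0,"dz": 30,"yaw": 0,"gripper": -1},
    {"dx": 0,"dy": 0,"dz": 80,"yaw": 0,"gripper": -1},
    {"dx": 0,"dy": 0,"dz": 130,"yaw": 0,"gripper": -1},
    {"dx": 0,"dy": -40,"dz": 170,"yaw": 0,"gripper": -1},
    {"dx": 0,"dy": -95,"dz": 190,"yaw": 0,"gripper": -1},
    {"dx": 0,"dy": -150,"dz": 190,"yaw": 0,"gripper": -1},
    {"dx": 0,"dy": -205,"dz": 190,"yaw": 0,"gripper": -1},
    {"dx": 0,"dy": -260,"dz": 190,"yaw": 0,"gripper": -1},
    {"dx": 0,"dy": -290,"dz": 190,"yaw": 0,"gripper": -1},
    {"dx": 0,"dy": -290,"dz": 190,"yaw": 0,"gripper": -1}
  ]
}}

```text
time: 5.68
position: [0.4435, -0.0253, 0.2012]
orientation: [-0.052, -3.14, 0.001]
contact_force: [-0.4, 0.7, -2.7]
gripper_width: 0.0116
grip_force: 30.0
```

```bash
python3 - <<'E'
from h import *
s,p,h=tool();print(s['time'],p,h,s['gripper_width'],s['contact_force'],s['joint_pos'])
cal=optics.calibration('wrist');im,d=optics.read_camera('wrist');cv2.imwrite('pics/w2.png',im);np.save('pics/w2d.npy',d)
import pickle;pickle.dump(cal,open('pics/w2.pkl','wb'))
for n,z in [('tilt_stand',0),('collar_mid',.061),('hole_1',.061),('table_near',.092),('table_hinge',.1065)]:
    for r in models.mark_of('wrist',n)[:3]:
        u,v=np.round(r['xy']).astype(int); dd=d[v,u]
        print(n,r['conf'],r['xy'],at_z('wrist',r['xy'],z,cal),at_d('wrist',r['xy'],dd,cal))
E
```

```text
5.675 [ 0.4435 -0.0253  0.2012] -1.893160606994989 0.011559905308408825 [-0.3762  0.656  -2.7352] [-0.2952  0.1283  0.301   2.1135 -0.0476  0.907   1.5706]
hole_1 0.71 [317.4, 253.0] [ 0.5208 -0.027   0.061 ] [ 0.4403 -0.0242  0.225 ]
```

View pics/w2.png

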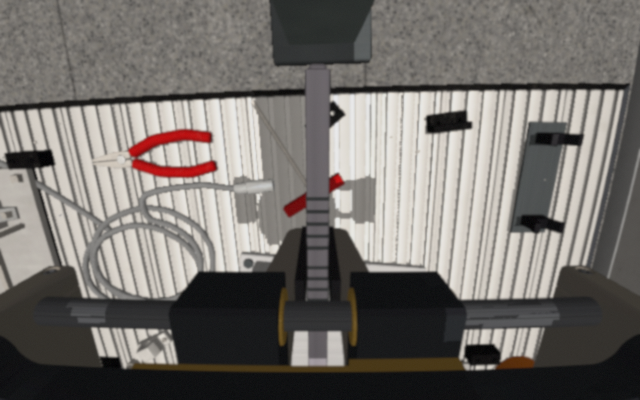

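The camera turns out to look across the fingers toward the robot side. The gripper hides the stand, and the bar runs along column 317, held straight. I'll turn the hand half round so that the camera looks at the stand's front.

Request:
{"method": "arm_command", "body": {
  "increments": [
    {"dx": -10,"dy": 10,"dz": 0,"yaw": -0.18,"gripper": -1},
    {"dx": -23,"dy": 20,"dz": 0,"yaw": -0.36,"gripper": -1},
    {"dx": -23,"dy": 30,"dz": 0,"yaw": -0.54,"gripper": -1},
    {"dx": -23,"dy": 40,"dz": 0,"yaw": -0.72,"gripper": -1},
    {"dx": -23,"dy": 55,"dz": 0,"yaw": -0.9,"gripper": -1},
    {"dx": -23,"dy": 55,"dz": -10,"yaw": -1.08,"gripper": -1},
    {"dx": -23,"dy": 55,"dz": -20,"yaw": -1.26,"gripper": -1},
    {"dx": -23,"dy": 55,"dz": -30,"yaw": -1.44,"gripper": -1},
    {"dx": -23,"dy": 55,"dz": -30,"yaw": -1.55,"gripper": -1}
  ]
}}

```text
time: 7.1
position: [0.4206, 0.0328, 0.1709]
orientation: [-2.232, -2.21, 0.002]
contact_force: [0.8, -0.0, -2.7]
gripper_width: 0.0116
grip_force: 30.0
```

Request:
{"method": "arm_command", "body": {
  "increments": [
    {"dx": 0,"dy": 0,"dz": 0,"yaw": -0.18,"gripper": -1},
    {"dx": 0,"dy": 0,"dz": 0,"yaw": -0.36,"gripper": -1},
    {"dx": 0,"dy": 0,"dz": 0,"yaw": -0.54,"gripper": -1},
    {"dx": 0,"dy": 0,"dz": 0,"yaw": -0.72,"gripper": -1},
    {"dx": 0,"dy": 0,"dz": 0,"yaw": -0.9,"gripper": -1},
    {"dx": 0,"dy": 0,"dz": 0,"yaw": -1.08,"gripper": -1},
    {"dx": 0,"dy": 0,"dz": 0,"yaw": -1.26,"gripper": -1},
    {"dx": 0,"dy": 0,"dz": 0,"yaw": -1.44,"gripper": -1},
    {"dx": 0,"dy": 0,"dz": 0,"yaw": -1.58,"gripper": -1},
    {"dx": 0,"dy": 0,"dz": 0,"yaw": -1.58,"gripper": -1}
  ]
}}

```text
time: 8.35
position: [0.4212, 0.0328, 0.1716]
orientation: [3.141, -0.021, -0.0]
contact_force: [1.4, 1.3, -2.6]
gripper_width: 0.0114
grip_force: 30.0
```

```bash
cat > look.py <<'E'
from h import *
import sys,pickle
k=sys.argv[1]
s,p,h=tool();print(s['time'],p,h,s['gripper_width'],s['contact_force'],s['joint_pos'])
cal=optics.calibration('wrist');im,d=optics.read_camera('wrist');cv2.imwrite(f'pics/{k}.png',im);np.save(f'pics/{k}d.npy',d)
pickle.dump(cal,open(f'pics/{k}.pkl','wb'))
for n,z in [('tilt_stand',0),('collar_mid',.061),('hole_1',.061),('table_near',.092),('table_hinge',.1065),('bar_mid',p[2]+.019)]:
    for r in models.mark_of('wrist',n)[:3]:
        u,v=np.round(r['xy']).astype(int); dd=d[v,u]
        print(n,r['conf'],r['xy'],at_z('wrist',r['xy'],z,cal),at_d('wrist',r['xy'],dd,cal))
E
python3 look.py w3
```

```text
8.35 [0.4212 0.0328 0.1716] 179.24438633865608 0.011444084129339614 [ 1.4497  1.2723 -2.5533] [-0.6407  0.1367  0.5288  2.2006 -0.0937  0.8251 -1.6363]
tilt_stand 0.81 [290.9, 0.0] [0.6179 0.0587 0.    ] [0.5858 0.0519 0.0901]
bar_mid 0.79 [317.0, 255.3] [0.4208 0.034  0.1906] [0.4234 0.034  0.1959]
```

View pics/w3.png

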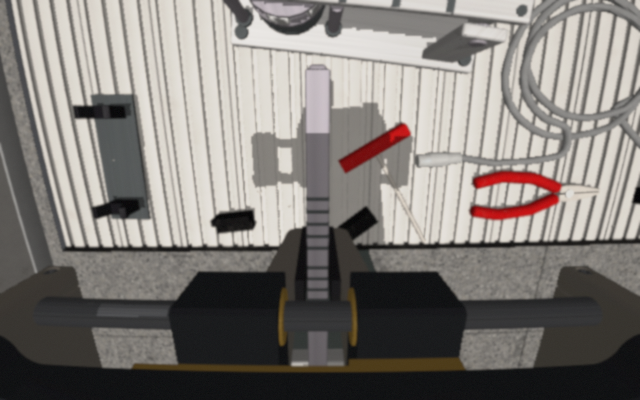

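This shows the stand's front base edge running from (235,43) to (467,70). The collar is at about (288,10) between the front posts at (240,25) and (333,22), and the bar tip is at (317,67). I'll zoom in on the collar zone.

```bash
python3 - <<'E'
from h import *
import pickle
cal=pickle.load(open('pics/w3.pkl','rb'))
im=cv2.imread('pics/w3.png')
for q,z in [((235,43),.01),((467,70),.01),((240,33),.01),((463,60),.01)]: print(q,at_z('wrist',q,z,cal))
cv2.imwrite('pics/w3c.png',cv2.resize(im[0:80,220:350],None,fx=6,fy=6,interpolation=cv2.INTER_CUBIC))
E
```

```text
(235, 43) [0.5749 0.118  0.01  ]
(467, 70) [ 0.5461 -0.1295  0.01  ]
(240, 33) [0.5844 0.1121 0.01  ]
(463, 60) [ 0.5562 -0.1241  0.01  ]
```

View pics/w3c.png

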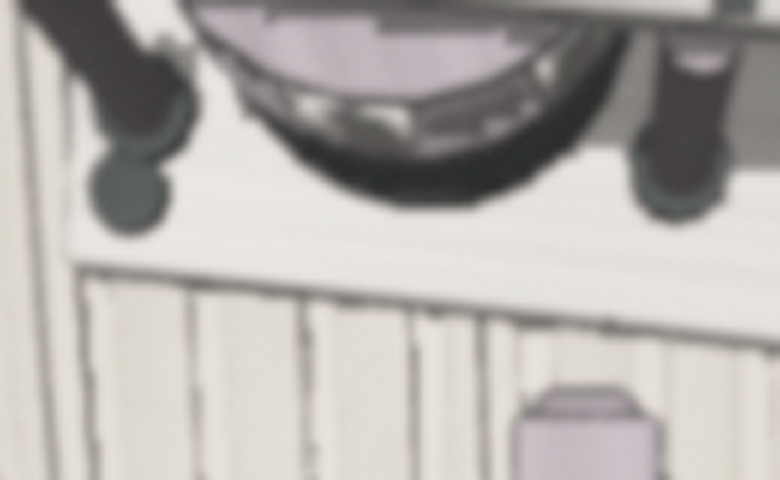

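```bash
cat > fit.py <<'E'
from h import *
import pickle
cal=pickle.load(open('pics/w3.pkl','rb'))
f=lambda a,z: at_z('wrist',(220+(a[0]+.5)/6-.5,(a[1]+.5)/6-.5),z,cal)[:2]
pl,pr=f((150,108),.01),f((680,172),.01); print('posts',pl,pr,np.linalg.norm(pl-pr))
a=np.arctan2((pl-pr)[0],(pl-pr)[1]); print('yaw from posts',-np.degrees(a))
th=np.radians(-6.6);X=np.array([np.cos(th),np.sin(th)])
print('axis from posts',(pl+pr)/2+X*.0244)
R=np.array([f(q,.076) for q in [(250,60),(290,80),(330,92),(400,100),(470,85),(540,50)]])
from scipy.optimize import least_squares
c=least_squares(lambda c:np.linalg.norm(R-c,axis=1)-.038,[.615,.05]);print('axis from rim',c.x,c.fun)
e=f((80,268),.01);print('front edge dist',(c.x-e)@X, 'left end', (e-c.x)@[-X[1],X[0]])
for q in [(270,100),(337,120),(400,125),(545,75)]:
    o,d=ray('wrist',(220+q[0]/6,q[1]/6),cal)
    v=f(q,.061)-c.x; print(q,np.linalg.norm(v),'phi',-np.degrees(np.arctan2(v[1],v[0]))+np.degrees(th)+180)
E
python3 fit.py
```

```text
posts [0.599  0.1063] [0.5872 0.0153] 0.09174080670769834
yaw from posts -7.370630235672021
axis from posts [0.6173 0.058 ]
axis from rim [0.6169 0.0581] [ 0.      0.     -0.0001  0.0001 -0.0001  0.    ]
front edge dist 0.05000915647197398 left end 0.05679218046733676
(270, 100) 0.03830629373284426 phi 23.703743433263128
(337, 120) 0.03722913542284874 phi 8.512612759830205
(400, 125) 0.03679153016744464 phi -5.717893052086964
(545, 75) 0.036826723033398255 phi 319.3303735711236
```

The crop shows the collar rim, the post feet and the chamfers, and the axis from the rim and from the posts agree at (0.617, 0.058) with yaw about -7°. Given the allowed start range, the hole must be the one at φ≈-23°. I'll go in front of it and check up close.

Request:
{"method": "arm_command", "body": {
  "increments": [
    {"dx": 16,"dy": -11,"dz": 0,"yaw": 0.15,"gripper": -1},
    {"dx": 32,"dy": -22,"dz": 0,"yaw": 0.298,"gripper": -1},
    {"dx": 32,"dy": -22,"dz": -45,"yaw": 0.298,"gripper": -1},
    {"dx": 32,"dy": -22,"dz": -90,"yaw": 0.298,"gripper": -1},
    {"dx": 32,"dy": -22,"dz": -120,"yaw": 0.298,"gripper": -1},
    {"dx": 32,"dy": -22,"dz": -129,"yaw": 0.298,"gripper": -1},
    {"dx": 32,"dy": -22,"dz": -129,"yaw": 0.298,"gripper": -1},
    {"dx": 32,"dy": -22,"dz": -129,"yaw": 0.298,"gripper": -1}
  ]
}}

```text
time: 9.7
position: [0.4544, 0.0102, 0.0437]
orientation: [-3.11, -0.441, -0.004]
contact_force: [1.2, 0.3, -2.9]
gripper_width: 0.0117
grip_force: 30.0
```

```bash
python3 look.py w4; python3 -c "
import cv2
im=cv2.imread('pics/w4.png');cv2.imwrite('pics/w4c.png',cv2.resize(im[0:140,220:400],None,fx=4,fy=4,interpolation=cv2.INTER_CUBIC))"
```

```text
9.7 [0.4544 0.0102 0.0437] -163.8529141097603 0.011697266748335768 [ 1.2345  0.3495 -2.9435] [-0.4392  0.4421  0.4089  2.2102 -0.3354  0.5442 -1.0655]
bar_mid 0.56 [318.6, 253.3] [0.4553 0.0107 0.0627] [0.4577 0.0114 0.0678]
```

View pics/w4c.png

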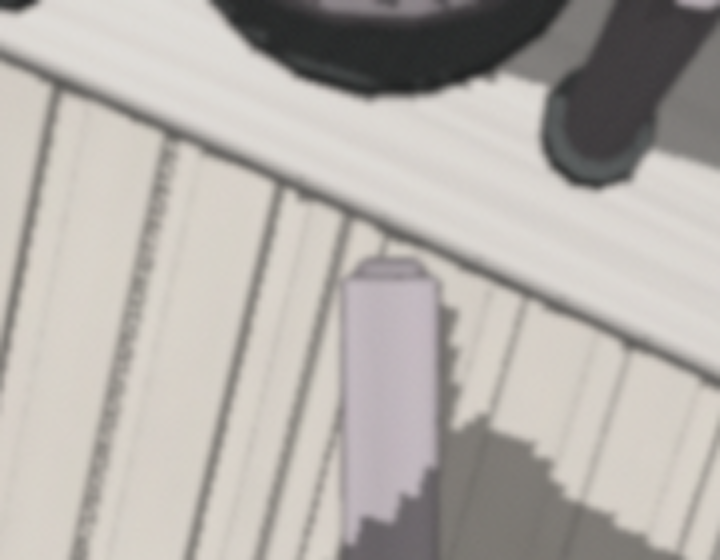

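The bar tip is at about (317,66) and points at the collar, whose lower rim just shows at the top, at (310,20). I'll move a little closer so that the hole mouth comes into view.

Request:
{"method": "arm_command", "body": {
  "increments": [
    {"dx": 11,"dy": 3.2,"dz": 0,"yaw": 0,"gripper": -1},
    {"dx": 21,"dy": 6.1,"dz": -0.5,"yaw": 0,"gripper": -1},
    {"dx": 21,"dy": 6.1,"dz": -0.5,"yaw": 0,"gripper": -1},
    {"dx": 21,"dy": 6.1,"dz": -0.5,"yaw": 0,"gripper": -1}
  ]
}}

```text
time: 10.55
position: [0.4739, 0.0162, 0.0419]
orientation: [3.11, 0.441, -0.001]
contact_force: [0.8, -0.4, -2.7]
gripper_width: 0.0117
grip_force: 30.0
```

```bash
python3 look.py w5; python3 - <<'E'
from h import *
import cv2,pickle
im=cv2.imread('pics/w5.png');cv2.imwrite('pics/w5c.png',cv2.resize(im[0:100,250:390],None,fx=5,fy=5,interpolation=cv2.INTER_CUBIC))
cal=pickle.load(open('pics/w5.pkl','rb'))
print('tip',at_z('wrist',(317.5,65.5),.0625+.004,cal))
th=np.radians(-6.9);ax=np.array([.617,.058])
for phi in (-23,-38,-8,9,37):
    h=th-np.radians(phi); P=ax-.038*np.array([np.cos(h),np.sin(h)])
    for z in (.076,.061,.046): print(phi,z,((proj('wrist',[*P,z],cal)[0]-[250,0])*5).round())
E
```

```text
10.55 [0.4739 0.0162 0.0419] -163.85307312096012 0.01167966044679016 [ 0.8277 -0.4191 -2.7268] [-0.441   0.4719  0.4058  2.1633 -0.3403  0.567  -1.0741]
tilt_stand 0.73 [316.1, 2.0] [0.6169 0.0592 0.    ] [0.5867 0.0502 0.0908]
table_near 0.54 [317.6, 0.0] [0.5871 0.0497 0.092 ] [0.5864 0.0496 0.094 ]
bar_mid 0.81 [318.5, 253.5] [0.4748 0.0166 0.0609] [0.4772 0.0174 0.0659]
bar_mid 0.47 [314.0, 0.8] [0.5969 0.0543 0.0609] [0.5865 0.0509 0.0919]
tip [0.5693 0.0446 0.0665]
-23 0.076 [342. 164.]
-23 0.061 [341. 208.]
-23 0.046 [341. 245.]
-38 0.076 [458. 148.]
-38 0.061 [445. 194.]
-38 0.046 [434. 232.]
-8 0.076 [226. 147.]
-8 0.061 [238. 194.]
-8 0.046 [247. 231.]
9 0.076 [103.  90.]
9 0.061 [128. 143.]
9 0.046 [147. 185.]
37 0.076 [-56. -82.]
37 0.061 [-14. -10.]
37 0.046 [20. 47.]
```

View pics/w5c.png

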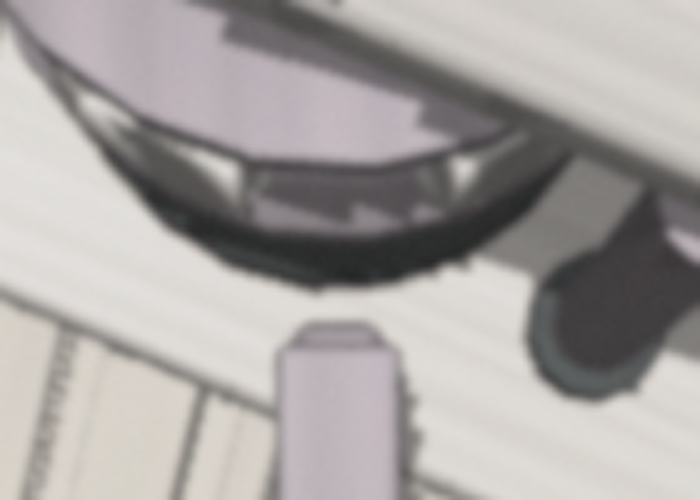

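The close view settles it: the hole's mouth spans crop columns 250–450, centred at 348, which is φ≈-24°. The bar tip is right in front of it at column 338, so I'll insert it.

Request:
{"method": "arm_command", "body": {
  "increments": [
    {"dx": 6,"dy": 1.8,"dz": 0.8,"yaw": 0.01,"gripper": -1},
    {"dx": 12,"dy": 3.5,"dz": 0.8,"yaw": 0.01,"gripper": -1},
    {"dx": 17,"dy": 5,"dz": 0.8,"yaw": 0.01,"gripper": -1},
    {"dx": 22,"dy": 6.5,"dz": 0.8,"yaw": 0.01,"gripper": -1},
    {"dx": 26,"dy": 7.7,"dz": 0.8,"yaw": 0.01,"gripper": -1},
    {"dx": 29.5,"dy": 8.7,"dz": 0.8,"yaw": 0.01,"gripper": -1},
    {"dx": 29.5,"dy": 8.7,"dz": 0.8,"yaw": 0.01,"gripper": -1}
  ]
}}

```text
time: 11.78
position: [0.504, 0.025, 0.0429]
orientation: [3.108, 0.457, 0.0]
contact_force: [0.0, -0.4, -3.0]
gripper_width: 0.0122
grip_force: 30.0
```

```bash
cat > arc.py <<'E'
import sys,numpy as np
def arc(x0,y0,h0,hs,D,ax=(617,58)):
    for h in hs:
        r=np.radians(h); print('{"dx": %.1f, "dy": %.1f, "dz": 0, "yaw": %.3f, "gripper": -1},'%(ax[0]-D*np.cos(r)-x0,ax[1]-D*np.sin(r)-y0,np.radians(h-h0)),end=' ')
    print()
E
python3 -c "
from arc import *
arc(504,25,16.7,np.linspace(10.2,-40,9),117.7)"
```

```text
{"dx": -2.8, "dy": 12.2, "dz": 0, "yaw": -0.113, "gripper": -1}, {"dx": -4.4, "dy": 24.9, "dz": 0, "yaw": -0.223, "gripper": -1}, {"dx": -4.6, "dy": 37.8, "dz": 0, "yaw": -0.332, "gripper": -1}, {"dx": -3.4, "dy": 50.7, "dz": 0, "yaw": -0.442, "gripper": -1}, {"dx": -0.7, "dy": 63.3, "dz": 0, "yaw": -0.552, "gripper": -1}, {"dx": 3.2, "dy": 75.5, "dz": 0, "yaw": -0.661, "gripper": -1}, {"dx": 8.6, "dy": 87.3, "dz": 0, "yaw": -0.771, "gripper": -1}, {"dx": 15.1, "dy": 98.3, "dz": 0, "yaw": -0.880, "gripper": -1}, {"dx": 22.8, "dy": 108.7, "dz": 0, "yaw": -0.990, "gripper": -1},
```

Request:
{"method": "arm_command", "body": {
  "increments": [
    {"dx": -2.8,"dy": 12.2,"dz": 0,"yaw": -0.113,"gripper": -1},
    {"dx": -4.4,"dy": 24.9,"dz": 0,"yaw": -0.223,"gripper": -1},
    {"dx": -4.6,"dy": 37.8,"dz": 0,"yaw": -0.332,"gripper": -1},
    {"dx": -3.4,"dy": 50.7,"dz": 0,"yaw": -0.442,"gripper": -1},
    {"dx": -0.7,"dy": 63.3,"dz": 0,"yaw": -0.552,"gripper": -1},
    {"dx": 3.2,"dy": 75.5,"dz": 0,"yaw": -0.661,"gripper": -1},
    {"dx": 8.6,"dy": 87.3,"dz": 0,"yaw": -0.771,"gripper": -1},
    {"dx": 15.1,"dy": 98.3,"dz": 0,"yaw": -0.88,"gripper": -1},
    {"dx": 22.8,"dy": 108.7,"dz": 0,"yaw": -0.99,"gripper": -1},
    {"dx": 22.8,"dy": 108.7,"dz": 0,"yaw": -0.99,"gripper": -1}
  ]
}}

```text
time: 13.02
position: [0.5256, 0.1326, 0.0423]
orientation: [2.95, -1.074, -0.002]
contact_force: [-3.3, -2.9, -1.3]
gripper_width: 0.0117
grip_force: 30.1
```

```bash
python3 look.py w6; python3 - <<'E'
from h import *
import cv2,pickle
im=cv2.imread('pics/w6.png');cv2.imwrite('pics/w6c.png',cv2.resize(im[0:180,210:430],None,fx=3.5,fy=3.3,interpolation=cv2.INTER_CUBIC))
E
```

```text
13.025 [0.5256 0.1326 0.0423] 140.0032672106428 0.011711588419890185 [-3.3273 -2.9054 -1.3101] [-0.8192  0.6153  0.6583  2.0144 -0.5742  0.7047 -2.0659]
tilt_stand 0.76 [314.2, 53.7] [0.6171 0.0595 0.    ] [0.6019 0.0714 0.0966]
hole_1 0.63 [386.5, 59.3] [0.5832 0.0417 0.061 ] [0.5832 0.046  0.0759]
bar_mid 0.76 [316.6, 253.0] [0.5267 0.1334 0.0613] [0.5291 0.1314 0.0675]
```

```bash
python3 -c "
from arc import *
arc(525.6,132.6,-40,[-40],150);arc(525.6,132.6,-40,np.linspace(-31,25,7),155)"
```

```text
{"dx": -23.5, "dy": 21.8, "dz": 0, "yaw": 0.000, "gripper": -1}, 
{"dx": -41.5, "dy": 5.2, "dz": 0, "yaw": 0.157, "gripper": -1}, {"dx": -52.6, "dy": -17.4, "dz": 0, "yaw": 0.320, "gripper": -1}, {"dx": -60.0, "dy": -41.5, "dz": 0, "yaw": 0.483, "gripper": -1}, {"dx": -63.4, "dy": -66.5, "dz": 0, "yaw": 0.646, "gripper": -1}, {"dx": -62.7, "dy": -91.7, "dz": 0, "yaw": 0.809, "gripper": -1}, {"dx": -57.8, "dy": -116.5, "dz": 0, "yaw": 0.972, "gripper": -1}, {"dx": -49.1, "dy": -140.1, "dz": 0, "yaw": 1.134, "gripper": -1},
```

Request:
{"method": "arm_command", "body": {
  "increments": [
    {"dx": -12,"dy": 10,"dz": 0,"yaw": 0,"gripper": -1},
    {"dx": -25,"dy": 21,"dz": 0,"yaw": 0,"gripper": -1},
    {"dx": -27,"dy": 23,"dz": 0,"yaw": 0,"gripper": -1},
    {"dx": -41.5,"dy": 5.2,"dz": 0,"yaw": 0.157,"gripper": -1},
    {"dx": -52.6,"dy": -17.4,"dz": 0,"yaw": 0.32,"gripper": -1},
    {"dx": -60,"dy": -41.5,"dz": 0,"yaw": 0.483,"gripper": -1},
    {"dx": -63.4,"dy": -66.5,"dz": 0,"yaw": 0.646,"gripper": -1},
    {"dx": -62.7,"dy": -91.7,"dz": 0,"yaw": 0.809,"gripper": -1},
    {"dx": -57.8,"dy": -116.5,"dz": 0,"yaw": 0.972,"gripper": -1},
    {"dx": -49.1,"dy": -140.1,"dz": 0,"yaw": 1.134,"gripper": -1}
  ]
}}

```text
time: 14.62
position: [0.4783, -0.0068, 0.0433]
orientation: [3.065, 0.689, 0.002]
contact_force: [0.1, 0.0, -2.0]
gripper_width: 0.0117
grip_force: 30.0
```

Request:
{"method": "arm_command", "body": {
  "increments": [
    {"dx": 0,"dy": 0,"dz": 0,"yaw": 0,"gripper": -1},
    {"dx": 0,"dy": 0,"dz": 0,"yaw": 0,"gripper": -1}
  ]
}}

```text
time: 14.88
position: [0.4775, -0.0055, 0.0429]
orientation: [-3.067, -0.677, -0.0]
contact_force: [-0.5, 0.3, -1.9]
gripper_width: 0.0119
grip_force: 30.0
```

```bash
python3 look.py w7; python3 - <<'E'
from h import *
import cv2,pickle
im=cv2.imread('pics/w7.png')
cal=pickle.load(open('pics/w7.pkl','rb'))
th=np.radians(-6.9);ax=np.array([.617,.058])
big=cv2.resize(im[0:100,250:390],None,fx=5,fy=5,interpolation=cv2.INTER_CUBIC)
for phi in range(-70,20,10):
    h=th-np.radians(phi)
    P=ax-.038*np.array([np.cos(h),np.sin(h)])
    a,b=[tuple(int(v) for v in (proj('wrist',[*P,z],cal)[0]-[250,0])*5) for z in (.078,.046)]
    cv2.line(big,a,b,(0,0,255) if phi==-30 else (0,160,0),1)
cv2.imwrite('pics/w7c.png',big)
E
```

```text
14.875 [ 0.4775 -0.0055  0.0429] -155.10778363146633 0.011861085998613593 [-0.4575  0.3007 -1.8548] [-0.3644  0.4687  0.3696  2.1543 -0.3093  0.5679 -0.9049]
hole_1 0.92 [320.9, 35.4] [0.5815 0.0417 0.061 ] [0.5836 0.0426 0.0518]
```

View pics/w7c.png

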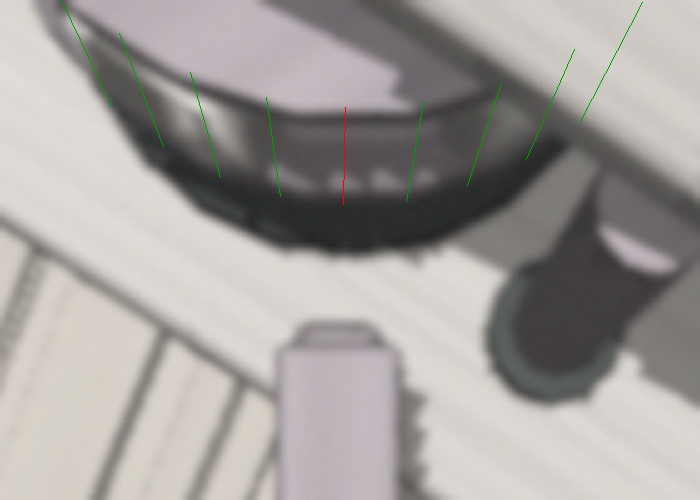

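The hole's mouth is centred at crop column 352, φ≈-31°, and the network agrees. The bar is lined up, so I'll insert it and make the second stroke. The first stroke left the collar about 4° behind the bar.

Request:
{"method": "arm_command", "body": {
  "increments": [
    {"dx": 8,"dy": 3.6,"dz": 0,"yaw": 0,"gripper": -1},
    {"dx": 14,"dy": 6.4,"dz": 0,"yaw": 0,"gripper": -1},
    {"dx": 19,"dy": 8.7,"dz": 0,"yaw": 0,"gripper": -1},
    {"dx": 24,"dy": 10.9,"dz": 0,"yaw": 0,"gripper": -1},
    {"dx": 28.5,"dy": 13,"dz": 0,"yaw": 0,"gripper": -1},
    {"dx": 32,"dy": 14.6,"dz": 0,"yaw": 0,"gripper": -1},
    {"dx": 32,"dy": 14.6,"dz": 0,"yaw": 0,"gripper": -1}
  ]
}}

```text
time: 16.1
position: [0.5097, 0.0082, 0.0429]
orientation: [3.067, 0.679, 0.0]
contact_force: [0.0, -0.0, -2.2]
gripper_width: 0.0119
grip_force: 30.0
```

```bash
python3 -c "
from h import *
s,p,h=tool();print(s['time'],p,h+180,s['contact_force'])
from arc import *
arc(p[0]*1000,p[1]*1000,h+180,np.linspace(18,-40,9),118)"
```

```text
16.1 [0.5097 0.0082 0.0429] 24.977246009805924 [ 0.0226 -0.0361 -2.2484]
{"dx": -4.9, "dy": 13.3, "dz": 0, "yaw": -0.122, "gripper": -1}, {"dx": -8.6, "dy": 27.8, "dz": 0, "yaw": -0.248, "gripper": -1}, {"dx": -10.5, "dy": 42.6, "dz": 0, "yaw": -0.375, "gripper": -1}, {"dx": -10.4, "dy": 57.5, "dz": 0, "yaw": -0.501, "gripper": -1}, {"dx": -8.5, "dy": 72.3, "dz": 0, "yaw": -0.628, "gripper": -1}, {"dx": -4.8, "dy": 86.7, "dz": 0, "yaw": -0.754, "gripper": -1}, {"dx": 0.8, "dy": 100.6, "dz": 0, "yaw": -0.881, "gripper": -1}, {"dx": 8.1, "dy": 113.6, "dz": 0, "yaw": -1.008, "gripper": -1}, {"dx": 16.9, "dy": 125.6, "dz": 0, "yaw": -1.134, "gripper": -1},
```

Request:
{"method": "arm_command", "body": {
  "increments": [
    {"dx": -4.9,"dy": 13.3,"dz": 0,"yaw": -0.122,"gripper": -1},
    {"dx": -8.6,"dy": 27.8,"dz": 0,"yaw": -0.248,"gripper": -1},
    {"dx": -10.5,"dy": 42.6,"dz": 0,"yaw": -0.375,"gripper": -1},
    {"dx": -10.4,"dy": 57.5,"dz": 0,"yaw": -0.501,"gripper": -1},
    {"dx": -8.5,"dy": 72.3,"dz": 0,"yaw": -0.628,"gripper": -1},
    {"dx": -4.8,"dy": 86.7,"dz": 0,"yaw": -0.754,"gripper": -1},
    {"dx": 0.8,"dy": 100.6,"dz": 0,"yaw": -0.881,"gripper": -1},
    {"dx": 8.1,"dy": 113.6,"dz": 0,"yaw": -1.008,"gripper": -1},
    {"dx": 16.9,"dy": 125.6,"dz": 0,"yaw": -1.134,"gripper": -1},
    {"dx": 16.9,"dy": 125.6,"dz": 0,"yaw": -1.134,"gripper": -1}
  ]
}}

```text
time: 17.35
position: [0.5253, 0.1328, 0.0423]
orientation: [2.95, -1.073, -0.002]
contact_force: [-2.7, -1.9, -0.7]
gripper_width: 0.0115
grip_force: 30.1
```

```bash
cat > level.py <<'E'
from h import *
# table plane from depth of scene camera: heights of points along table in stand frame
th=np.radians(-6.9);ax=np.array([.617,.058]);X=np.array([np.cos(th),np.sin(th)]);Y=np.array([-X[1],X[0]])
for cam in ('scene','top'):
    cal=optics.calibration(cam)
    H=[]
    for k in range(4):
        im,d=optics.read_camera(cam)
        v,u=np.mgrid[100:300,200:460]; u=u.ravel();v=v.ravel()
        K=np.array([[cal['fx'],0,cal['cx']],[0,cal['fy'],cal['cy']],[0,0,1]])
        n=cv2.undistortPoints(np.stack([u,v],1).astype(float)[:,None],K,np.array(cal['D'],float))[:,0]
        dd=d[v,u]; C=np.c_[n*dd[:,None],dd]; P=(C-np.array(cal['t']))@np.array(cal['R'])
        x=(P[:,:2]-ax)@X; y=(P[:,:2]-ax)@Y
        m=(dd>0)&(x>-.02)&(x<.06)&(y<.03)&(y>-.17)&(abs(P[:,2]-.1)<.025)
        A=np.c_[np.ones(m.sum()),x[m],y[m]]; z=P[m,2]
        for _ in range(3):
            s,*_r=np.linalg.lstsq(A,z,rcond=None); g=abs(A@s-z)<.006; A=A[g];z=z[g]
        H.append([*s,len(z)])
    print(cam,np.mean(H,0),np.std(H,0),'q est deg',np.degrees(np.mean(H,0)[2]/.047))
E
python3 look.py w8; python3 level.py;python3 -c "
from h import *
print(robot.sense()['time'])"
```

```text
17.35 [0.5253 0.1328 0.0423] 140.0142378150265 0.011515012817617989 [-2.7079 -1.9192 -0.7117] [-0.8224  0.6163  0.6621  2.015  -0.5775  0.7057 -2.0631]
tilt_stand 0.86 [315.3, 53.3] [0.6166 0.0589 0.    ] [0.5999 0.0725 0.1063]
hole_1 0.74 [322.8, 107.5] [0.5854 0.08   0.061 ] [0.5853 0.0802 0.0667]
bar_mid 0.55 [318.6, 254.4] [0.525  0.1332 0.0613] [0.5272 0.1315 0.0669]
scene [   0.1079    0.0019   -0.0007 1430.25  ] [0.     0.0006 0.0005 7.1894] q est deg -0.7928313888538351
top [   0.1056   -0.0016   -0.0026 2585.5   ] [0.     0.0011 0.0004 1.8028] q est deg -3.1335049337584437
18.1
```

Request:
{"method": "arm_command", "body": {
  "increments": [
    {"dx": -12,"dy": 10,"dz": 0,"yaw": 0,"gripper": -1},
    {"dx": -25,"dy": 21,"dz": 0,"yaw": 0,"gripper": -1},
    {"dx": -27,"dy": 23,"dz": 0,"yaw": 0,"gripper": -1},
    {"dx": -41.5,"dy": 5.2,"dz": 0,"yaw": 0.157,"gripper": -1},
    {"dx": -52.6,"dy": -17.4,"dz": 0,"yaw": 0.32,"gripper": -1},
    {"dx": -60,"dy": -41.5,"dz": 0,"yaw": 0.483,"gripper": -1},
    {"dx": -63.4,"dy": -66.5,"dz": 0,"yaw": 0.646,"gripper": -1},
    {"dx": -62.7,"dy": -91.7,"dz": 0,"yaw": 0.809,"gripper": -1},
    {"dx": -57.8,"dy": -116.5,"dz": 0,"yaw": 0.972,"gripper": -1},
    {"dx": -49.1,"dy": -140.1,"dz": 0,"yaw": 1.134,"gripper": -1}
  ]
}}

```text
time: 19.35
position: [0.4781, -0.0067, 0.0433]
orientation: [3.065, 0.689, 0.003]
contact_force: [0.5, 0.5, -2.6]
gripper_width: 0.0112
grip_force: 30.0
```

Request:
{"method": "arm_command", "body": {
  "increments": [
    {"dx": 0,"dy": 0,"dz": 0,"yaw": 0,"gripper": -1},
    {"dx": 0,"dy": 0,"dz": 0,"yaw": 0,"gripper": -1}
  ]
}}

```text
time: 19.6
position: [0.4773, -0.0055, 0.0429]
orientation: [-3.067, -0.677, -0.0]
contact_force: [0.9, 0.2, -1.9]
gripper_width: 0.0116
grip_force: 30.0
```

```bash
python3 look.py w9; python3 - <<'E'
from h import *
import cv2,pickle
im=cv2.imread('pics/w9.png')
cal=pickle.load(open('pics/w9.pkl','rb'))
th=np.radians(-6.9);ax=np.array([.617,.058])
big=cv2.resize(im[0:100,250:390],None,fx=5,fy=5,interpolation=cv2.INTER_CUBIC)
for phi in range(-70,20,10):
    h=th-np.radians(phi)
    P=ax-.038*np.array([np.cos(h),np.sin(h)])
    a,b=[tuple(int(v) for v in (proj('wrist',[*P,z],cal)[0]-[250,0])*5) for z in (.078,.046)]
    cv2.line(big,a,b,(0,0,255) if phi==-30 else (0,160,0),1)
cv2.imwrite('pics/w9c.png',big)
# tilt check: table slope against worktop slope, before and now
X=np.array([np.cos(th),np.sin(th)]);Y=np.array([-X[1],X[0]])
def slope(cam,d,cal,tab):
    v,u=np.mgrid[90:330,180:480];u=u.ravel();v=v.ravel()
    K=np.array([[cal['fx'],0,cal['cx']],[0,cal['fy'],cal['cy']],[0,0,1]])
    n=cv2.undistortPoints(np.stack([u,v],1).astype(float)[:,None],K,np.array(cal['D'],float))[:,0]
    dd=d[v,u];P=(np.c_[n*dd[:,None],dd]-np.array(cal['t']))@np.array(cal['R'])
    x=(P[:,:2]-ax)@X;y=(P[:,:2]-ax)@Y
    m=(dd>0)&((x>-.02)&(x<.06)&(y<.03)&(y>-.17)&(abs(P[:,2]-.1)<.03) if tab else (x>-.25)&(x<-.07)&(y<.15)&(y>-.15)&(abs(P[:,2])<.008))
    A=np.c_[np.ones(m.sum()),x[m],y[m]];z=P[m,2]
    for _ in range(3):
        s=np.linalg.lstsq(A,z,rcond=None)[0];g=abs(A@s-z)<.006;A=A[g];z=z[g]
    return s
for cam in ('scene','top'):
    c=optics.calibration(cam);d0=np.load(f'pics/{cam}d.npy');_,d1=optics.read_camera(cam)
    for k,d in (('start',d0),('now',d1)): print(cam,k,'table',slope(cam,d,c,1),'bench',slope(cam,d,c,0))
E
```

```text
19.6 [ 0.4773 -0.0055  0.0429] -155.11403610469054 0.011561443910111482 [ 0.9278  0.2227 -1.8511] [-0.3678  0.4689  0.3734  2.155  -0.3125  0.568  -0.9021]
bar_mid 0.81 [315.2, 254.5] [ 0.4768 -0.0034  0.0619] [ 0.4791 -0.0024  0.0668]
scene start table [ 0.0934  0.0009 -0.0914] bench [0.0006 0.002  0.0023]
scene now table [0.108  0.0021 0.0001] bench [0.0004 0.0012 0.0028]
top start table [ 0.0907  0.0013 -0.0943] bench [-0.0022 -0.0005 -0.0001]
top now table [ 0.1057  0.0001 -0.0018] bench [-0.0022 -0.0004  0.0001]
```

View pics/w9c.png

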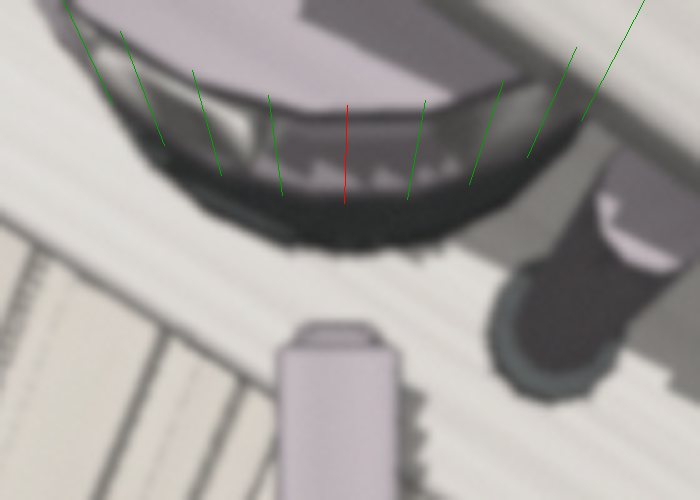

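The hole's mouth is now centred at crop column 350, φ≈-30.6°, so the collar is about 0.6° low by the hole. The depth tilt, taken against the bench, says about 2.5° low. I'll add a small nudge of about 1.5°.

Request:
{"method": "arm_command", "body": {
  "increments": [
    {"dx": 10,"dy": 4.4,"dz": 0,"yaw": 0,"gripper": -1},
    {"dx": 17,"dy": 7.7,"dz": 0,"yaw": 0,"gripper": -1},
    {"dx": 23,"dy": 10.5,"dz": 0,"yaw": 0,"gripper": -1},
    {"dx": 28,"dy": 12.7,"dz": 0,"yaw": 0,"gripper": -1},
    {"dx": 32,"dy": 14.6,"dz": 0,"yaw": 0,"gripper": -1},
    {"dx": 32,"dy": 14.6,"dz": 0,"yaw": 0,"gripper": -1},
    {"dx": 30,"dy": 20,"dz": 0,"yaw": -0.055,"gripper": -1},
    {"dx": 28,"dy": 25.7,"dz": 0,"yaw": -0.108,"gripper": -1},
    {"dx": 28,"dy": 25.7,"dz": 0,"yaw": -0.108,"gripper": -1}
  ]
}}

```text
time: 21.18
position: [0.505, 0.0183, 0.0429]
orientation: [3.099, 0.511, -0.0]
contact_force: [-1.7, -3.4, -3.1]
gripper_width: 0.0117
grip_force: 30.1
```

Request:
{"method": "arm_command", "body": {
  "increments": [
    {"dx": -11,"dy": -3.7,"dz": 0,"yaw": 0,"gripper": -1},
    {"dx": -23,"dy": -7.8,"dz": 0,"yaw": 0,"gripper": -1},
    {"dx": -34,"dy": -11.5,"dz": 0,"yaw": 0,"gripper": -1},
    {"dx": -34,"dy": -11.5,"dz": 0,"yaw": 0,"gripper": -1},
    {"dx": -34,"dy": -11.5,"dz": 0,"yaw": 0,"gripper": -1}
  ]
}}

```text
time: 21.8
position: [0.4716, 0.0081, 0.0431]
orientation: [-3.099, -0.513, -0.001]
contact_force: [0.2, 0.1, -2.6]
gripper_width: 0.0113
grip_force: 30.0
```

```bash
python3 look.py w10; python3 level.py; python3 - <<'E'
from h import *
import cv2,pickle
cal=pickle.load(open('pics/w10.pkl','rb'));im=cv2.imread('pics/w10.png')
th=np.radians(-6.9);ax=np.array([.617,.058])
big=cv2.resize(im[0:100,250:390],None,fx=5,fy=5,interpolation=cv2.INTER_CUBIC)
for phi in (-40,-30,-20):
    h=th-np.radians(phi);P=ax-.038*np.array([np.cos(h),np.sin(h)])
    a,b=[tuple(int(v) for v in (proj('wrist',[*P,z],cal)[0]-[250,0])*5) for z in (.078,.046)]
    cv2.line(big,a,b,(0,0,255) if phi==-30 else (0,160,0),1)
cv2.imwrite('pics/w10c.png',big)
E
```

```text
21.8 [0.4716 0.0081 0.0431] -161.1975756337816 0.011326937875303127 [ 0.2136  0.0567 -2.6034] [-0.4221  0.4651  0.4022  2.1697 -0.335   0.5642 -1.0154]
table_near 0.33 [536.9, 356.5] [ 0.4655 -0.1177  0.092 ] [ 0.4912 -0.0675  0.1323]
bar_mid 0.55 [317.2, 253.6] [0.4721 0.0093 0.0621] [0.475  0.0103 0.0681]
scene [   0.1079    0.0015   -0.0003 1431.5   ] [0.0001 0.0003 0.0007 3.2016] q est deg -0.4110345088099474
top [   0.1057   -0.0014   -0.0023 2580.    ] [0.     0.0012 0.0005 5.831 ] q est deg -2.8295643652702918
```

View pics/w10c.png

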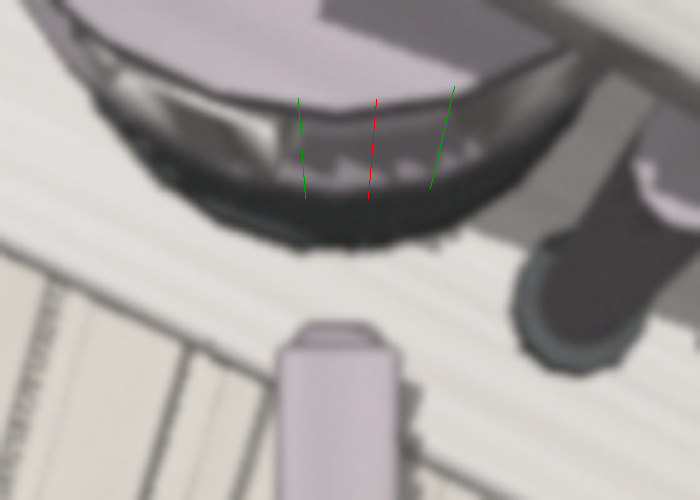

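The mouth is centred at about column 377 against 373 for -30°, so the nudge only took up the play. One more push of about 2.3°, then I'll withdraw.

Request:
{"method": "arm_command", "body": {
  "increments": [
    {"dx": 10,"dy": 3.4,"dz": 0,"yaw": 0,"gripper": -1},
    {"dx": 18,"dy": 6.2,"dz": 0,"yaw": 0,"gripper": -1},
    {"dx": 26,"dy": 9,"dz": 0,"yaw": 0,"gripper": -1},
    {"dx": 33,"dy": 11.5,"dz": 0,"yaw": 0,"gripper": -1},
    {"dx": 33,"dy": 11.5,"dz": 0,"yaw": 0,"gripper": -1},
    {"dx": 32.5,"dy": 14,"dz": 0,"yaw": -0.022,"gripper": -1},
    {"dx": 32,"dy": 16.8,"dz": 0,"yaw": -0.044,"gripper": -1},
    {"dx": 32,"dy": 16.8,"dz": 0,"yaw": -0.044,"gripper": -1}
  ]
}}

```text
time: 23.55
position: [0.504, 0.0248, 0.0432]
orientation: [3.11, 0.443, 0.003]
contact_force: [3.7, -3.4, -2.9]
gripper_width: 0.0115
grip_force: 30.1
```

Request:
{"method": "arm_command", "body": {
  "increments": [
    {"dx": -11,"dy": -3.3,"dz": 0,"yaw": 0,"gripper": -1},
    {"dx": -23,"dy": -6.8,"dz": 0,"yaw": 0,"gripper": -1},
    {"dx": -34.5,"dy": -10.2,"dz": 0,"yaw": 0,"gripper": -1},
    {"dx": -34.5,"dy": -10.2,"dz": 0,"yaw": 0,"gripper": -1},
    {"dx": -34.5,"dy": -10.2,"dz": 0,"yaw": 0,"gripper": -1}
  ]
}}

```text
time: 24.18
position: [0.469, 0.0149, 0.043]
orientation: [-3.11, -0.445, -0.0]
contact_force: [0.3, -0.1, -2.4]
gripper_width: 0.0117
grip_force: 30.0
```

```bash
python3 look.py w11; python3 level.py; python3 - <<'E'
from h import *
import cv2,pickle
# rotation of collar between looks: unwrap the collar's face (z .047-.075) over phi and correlate
th=np.radians(-6.9);ax=np.array([.617,.058])
ph=np.arange(-60,0,.25)
def unwrap(k):
    cal=pickle.load(open(f'pics/{k}.pkl','rb'));im=cv2.cvtColor(cv2.imread(f'pics/{k}.png'),cv2.COLOR_BGR2GRAY)
    h=th-np.radians(ph)
    rows=[]
    for z in np.linspace(.05,.074,9):
        P=np.c_[ax[0]-.038*np.cos(h),ax[1]-.038*np.sin(h),np.full(len(h),z)]
        q=proj('wrist',P,cal).astype(np.float32)
        rows.append(cv2.remap(im,q[:,0][None],q[:,1][None],cv2.INTER_LINEAR)[0])
    return np.array(rows,float)
U={k:unwrap(k) for k in ('w7','w9','w10','w11')}
a=U['w9'];c=slice(80,160)
for k in U:
    best=max(((np.corrcoef(a[:,c].ravel(),U[k][:,80+s:160+s].ravel())[0,1],s*.25) for s in range(-40,41)))
    print(k,best)
cv2.imwrite('pics/unw.png',cv2.resize(np.vstack([U[k] for k in U]).astype(np.uint8),(720,540)))
E
```

```text
24.175 [0.469  0.0149 0.043 ] -163.70641526252803 0.011694567997251024 [ 0.3094 -0.1069 -2.3631] [-0.447   0.4638  0.4141  2.1757 -0.3446  0.5631 -1.0643]
bar_mid 0.83 [317.1, 256.3] [0.4679 0.0156 0.062 ] [0.4705 0.0164 0.0673]
scene [   0.1084    0.0007    0.003  1434.75  ] [0.0001 0.0007 0.0005 4.5484] q est deg 3.711037452720592
top [   0.1061    0.        0.0008 2585.25  ] [0.     0.0008 0.0005 1.9203] q est deg 1.0074716436264786
w7 (np.float64(0.7875344574077423), -0.75)
w9 (np.float64(1.0), 0.0)
w10 (np.float64(0.9909374643024713), 0.25)
w11 (np.float64(0.9475643694032544), 0.75)
```

View pics/unw.png

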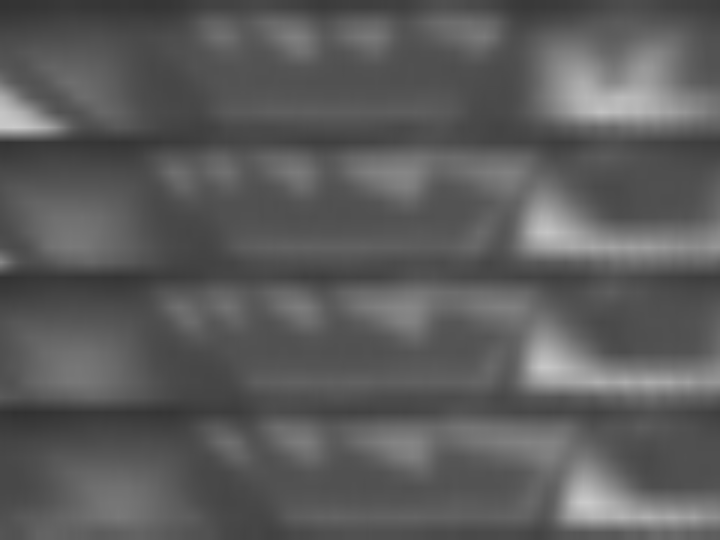

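By depth against the bench, the table is now level to within about 0.001 rad, so the collar is within 1–3° of zero. The unwrapped strip confirms the last push turned it about 3°. Now I'll carry the bar back to its rest.

Request:
{"method": "arm_command", "body": {
  "increments": [
    {"dx": -5,"dy": 0,"dz": 45,"yaw": 0,"gripper": -1},
    {"dx": -10,"dy": 0,"dz": 95,"yaw": -0.05,"gripper": -1},
    {"dx": -15,"dy": 10,"dz": 130,"yaw": -0.15,"gripper": -1},
    {"dx": -20,"dy": 55,"dz": 140,"yaw": -0.25,"gripper": -1},
    {"dx": -24.6,"dy": 110,"dz": 140,"yaw": -0.312,"gripper": -1},
    {"dx": -24.6,"dy": 165,"dz": 140,"yaw": -0.312,"gripper": -1},
    {"dx": -24.6,"dy": 220,"dz": 120,"yaw": -0.312,"gripper": -1},
    {"dx": -24.6,"dy": 252.3,"dz": 90,"yaw": -0.312,"gripper": -1},
    {"dx": -24.6,"dy": 252.3,"dz": 60,"yaw": -0.312,"gripper": -1},
    {"dx": -24.6,"dy": 252.3,"dz": 50,"yaw": -0.312,"gripper": -1}
  ]
}}

```text
time: 26.18
position: [0.4428, 0.2661, 0.0911]
orientation: [3.139, -0.043, -0.004]
contact_force: [0.0, -0.2, -1.2]
gripper_width: 0.0118
grip_force: 30.0
```

Request:
{"method": "arm_command", "body": {
  "increments": [
    {"dx": 0,"dy": 0,"dz": 0,"yaw": 0,"gripper": -1},
    {"dx": 0,"dy": 0,"dz": 0,"yaw": 0,"gripper": -1}
  ]
}}

```text
time: 26.42
position: [0.4451, 0.2666, 0.094]
orientation: [-3.14, 0.046, -0.002]
contact_force: [-0.9, 0.1, -2.4]
gripper_width: 0.0117
grip_force: 30.0
```

```bash
python3 - <<'E'
from h import *
s,p,h=tool();print(s['time'],p,h,s['contact_force'])
cal=optics.calibration('wrist');im,d=optics.read_camera('wrist');cv2.imwrite('pics/w12.png',im)
for n,z in [('bar_mid',p[2]+.019),('rest_mid',.03)]:
    for r in models.mark_of('wrist',n)[:2]: print(n,r['conf'],r['xy'],at_z('wrist',r['xy'],z,cal))
c,P=maskpts('wrist','bar_mid',p[2]+.025,cal); print(cv2.minAreaRect(P.astype(np.float32)*1000))
E
```

```text
26.425 [0.4451 0.2666 0.094 ] 178.31936499443412 [-0.9288  0.1303 -2.379 ]
bar_mid 0.98 [319.7, 254.2] [0.4453 0.2662 0.113 ]
rest_mid 0.69 [315.0, 200.3] [0.454  0.2693 0.03  ]
((458.1871337890625, 267.1712646484375), (13.242289543151855, 173.46890258789062), 88.22296142578125)
```

Request:
{"method": "arm_command", "body": {
  "increments": [
    {"dx": -1,"dy": 0.6,"dz": -30,"yaw": 0,"gripper": -1},
    {"dx": -1,"dy": 0.6,"dz": -55,"yaw": 0,"gripper": -1},
    {"dx": -1,"dy": 0.6,"dz": -70,"yaw": 0,"gripper": -1},
    {"dx": -1,"dy": 0.6,"dz": -77,"yaw": 0,"gripper": -1},
    {"dx": -1,"dy": 0.6,"dz": -81,"yaw": 0,"gripper": -1},
    {"dx": -1,"dy": 0.6,"dz": -82,"yaw": 0,"gripper": -1},
    {"dx": -1,"dy": 0.6,"dz": -82,"yaw": 0,"gripper": -1}
  ]
}}

```text
time: 27.5
position: [0.4436, 0.2675, 0.0118]
orientation: [-3.14, 0.045, -0.001]
contact_force: [-0.9, -1.8, 4.2]
gripper_width: 0.0116
grip_force: 30.0
```

Seated: the height and the contact force match the pick-up. Opening now.

Request:
{"method": "arm_command", "body": {
  "increments": [
    {"dx": 0,"dy": 0,"dz": 0,"yaw": 0,"gripper": 0.1},
    {"dx": 0,"dy": 0,"dz": 0,"yaw": 0,"gripper": 0.1},
    {"dx": 0,"dy": 0,"dz": 0,"yaw": 0,"gripper": 0.1},
    {"dx": 0,"dy": 0,"dz": 0,"yaw": 0,"gripper": 0.1},
    {"dx": 0,"dy": 0,"dz": 0,"yaw": 0,"gripper": 0.1}
  ]
}}

```text
time: 28.12
position: [0.4431, 0.2673, 0.0108]
orientation: [3.141, -0.044, -0.0]
contact_force: [-0.4, -0.8, -0.4]
gripper_width: 0.051
grip_force: 0.0
```

Request:
{"method": "arm_command", "body": {
  "increments": [
    {"dx": 0,"dy": 0,"dz": 20,"yaw": 0,"gripper": 0.1},
    {"dx": 0,"dy": 0,"dz": 60,"yaw": 0,"gripper": 0.1},
    {"dx": 0,"dy": 0,"dz": 110,"yaw": 0,"gripper": 0.1},
    {"dx": 0,"dy": 0,"dz": 160,"yaw": 0,"gripper": 0.1},
    {"dx": 0,"dy": 0,"dz": 190,"yaw": 0,"gripper": 0.1},
    {"dx": 0,"dy": 0,"dz": 190,"yaw": 0,"gripper": 0.1},
    {"dx": 0,"dy": 0,"dz": 190,"yaw": 0,"gripper": 0.1}
  ]
}}

```text
time: 29.0
position: [0.4424, 0.267, 0.1999]
orientation: [3.14, -0.044, -0.002]
contact_force: [0.5, -0.5, -0.1]
gripper_width: 0.0505
grip_force: 0.0
```

```bash
python3 - <<'E'
from h import *
s,p,h=tool();print(s['time'],p,h,s['contact_force'],s['gripper_width'])
cal=optics.calibration('wrist');im,d=optics.read_camera('wrist');cv2.imwrite('pics/w13.png',im)
c,P=maskpts('wrist','bar_mid',.036,cal); print(c,cv2.minAreaRect(P.astype(np.float32)*1000))
for n,z in [('bar_mid',.03),('rest_mid',.03)]:
    for r in models.mark_of('wrist',n)[:1]:
        u,v=np.round(r['xy']).astype(int);print(n,r['conf'],r['xy'],at_z('wrist',r['xy'],z,cal),at_d('wrist',r['xy'],d[v,u],cal))
E
python3 level.py
```

```text
29.0 [0.4424 0.267  0.1999] 178.38874544475266 [ 0.4743 -0.4857 -0.1053] 0.0505244388886781
0.84 ((444.65484619140625, 267.5076904296875), (15.189505577087402, 199.57452392578125), 88.05995178222656)
bar_mid 0.67 [319.1, 182.7] [0.4428 0.2656 0.03  ] [0.4443 0.2656 0.037 ]
rest_mid 0.58 [317.4, 172.1] [0.4557 0.2672 0.03  ] [0.4571 0.2672 0.0374]
scene [   0.1084    0.0014    0.0028 1431.    ] [0.     0.0008 0.0006 5.3852] q est deg 3.3560056530092037
top [   0.1061   -0.0011    0.0005 2586.25  ] [0.     0.0013 0.0002 4.1458] q est deg 0.5773060896165291
```

View pics/w13.png

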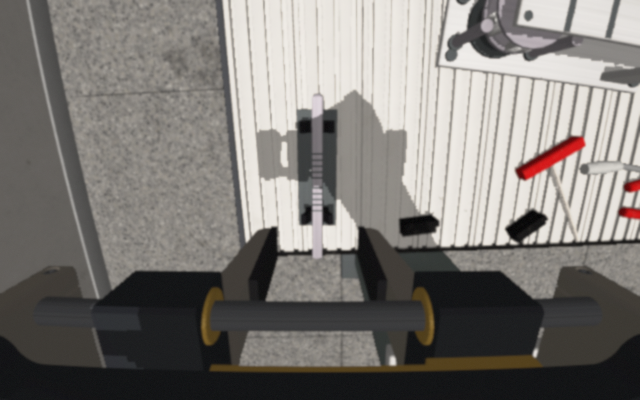

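The bar lies level in both forks, at (317,125) and (317,215), within 1–2 mm of where it was picked up, and the table reads level. Handing in.

```bash
python3 -c "
from rig import robot
print(robot.hand_in())"
```

```text
the job is handed in; nothing more can be done
None
```

The table reads level to about 0.001 rad by depth (the last hole look put the collar up to 3° past level), the bar is back in its rest within 1–2 mm of its starting place, and the job was handed in at about 30 s; I viewed 12 pictures, two over the allowed 10.

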